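# Slide the blue sample tile into the walnut display stand

### The arm

A 6-joint arm with a two-finger parallel gripper is mounted at the origin on the work surface. World frame = base frame: x ahead of the robot, y to its left, z up, the work surface at z = 0. Lengths are in m, angles in degrees, forces in N, time in s.
With the tool pointing down it reaches from about 0.425 to 0.925 m from the base axis. Payload 12.5 kg.
Tool frame: the origin (TCP) lies between the finger pads; the fingertips stand 19 mm ahead of it and the grasp point (between the pads) is the TCP (bot.tcp_to_tips is the distance from the TCP to the fingertips, in m); z points along the fingers, y is the line along which they close (so a half turn about z gives the same grasp; the last joint's range is limited). The gripper opens to 85 mm and grips with 20 to 120 N. Pads are 22 mm wide; open, the fingers measure 114 mm over their backs; the gripper's body (76 mm by 85 mm) begins 54 mm behind the grasp point. The pads swing forward as they close: fully open they stand 13 mm farther back than shut.
Start: joints at [69.179, 28.126, 89.318, -0, 62.55, -6.05], TCP at [0.159, 0.604, 0.25] pointing down, gripper open.
Joint ranges: [-177.58, 177.58], [-47.91, 125.51], [2.72, 160], [-65.01, 245.01], [3.68, 167.84], [-153.87, 153.87]. Speed limits (degrees/s): [127.2, 127.2, 159.86, 180, 180, 180].

### API

Orientations are given as [roll, pitch, yaw] about the fixed x, y, z axes, in that order (R = Rz(yaw) Ry(pitch) Rx(roll)).
In Python, from cell import bot gives the robot as it stands.
- The arm moves only by the tool arm_command, never from a script. Its argument "plan" is a list of rows, each an object with "delta_pos": the shift along the tool's x, y, z in cm, a list of three; "twist": the turn about the tool's z in rad. In form: [{"delta_pos": [x, y, z], "twist": twist}, ...]. A call has 1 to 12 rows; each row shifts and turns the commanded pose from where the row before left it, along the tool's axes as they then stand; what a row does not reach is not made up. A row lasts 1/10 s, in which the tool goes at most 50 mm and 8.59 degrees, less where a joint would pass 70% of its speed; a pose out of reach is approached as far as the arm can. A call with a gripper value outside its range is refused whole. "fingers" is the opening, from -1 (shut) to 1 (fully open), set as the call begins (left out, the last holds). The fingers move at their own pace and stop on an object; "force" is the grip in N (left out, the last holds). Time passes only in rows, so rows that do not move let the fingers close. It gives the time, the measured TCP pose, the force, the opening and the grip force at its end, in the units of the state.
- bot.get_state(): the state, without advancing time (a new reading comes with each control period).
- bot.get_image(name): name is "scene" or "top"; returns the picture (384x512x3 uint8, red, green, blue); there is no depth.
- bot.get_calibration(name): a dict with "K" (3x3 intrinsics, pixels), "xyz" and "attitude" of the camera in the world. Camera axes: x right, y down, z forward; pixel columns grow to the right and rows downward; lengths in m; the calibration is good to about 2 mm. A picture is of the moment at which its call begins. get_calibration takes no time and is no camera call.
- bot.close_job(): hands the job in; it is judged then, once.
The state is a dict: "clock": time; "qpos": joint angles; "joint_velocities": joint speeds; "joint_efforts": joint torques, N m; "eef_pos": TCP position; "tcp_rot": TCP orientation; "ft_force": force on the tool from outside, world axes, zero at the start; "moment": the same for the moment, N m; "grip_width": opening from 0.0 (shut) to 1.0 (fully open); "gripper_force": force on a finger pad.
Only numpy, scipy, OpenCV 4.12 (cv2) and the standard library are available. Lean on these libraries where they do the work, as an engineer would, in place of code of your own. Each camera call takes 0.05 s, during which the arm holds its last target. There are 200 camera calls.

### The job

The blue glaze sample tile is stored in a pale wooden block: put it on show by sliding it upright into the slot of the empty dark walnut display stand. Lower it all the way to the bottom of the slot before letting go, and leave the green tile and the white bowl where they are.

Things in the scene. Friction and masses are not known exactly. Their poses are not given: they have to be found in the camera images.
- tile_blue: Flat ceramic tile, deep blue with a white stripe and dots near its top. 10 mm thick (its x), 80 mm wide (y), 120 mm tall (z, up); about 0.22 kg. Origin: centre of its bottom edge. It stands loosely upright in the slot of a fixed pale wooden block (70 x 140 x 60 mm high, same slot as the walnut stand); its top 75 mm are free above the block. Either face may go forward.
- stand_slot (a point): Centre of the slot's floor in the dark walnut stand, 15 mm above the table; x across the slot, y along it, z up. The stand is fixed: 70 mm (x), 140 mm (y), 60 mm high. Its slot is 14 mm wide (x), 100 mm long (y), 45 mm deep, closed at the ends; the mouth (top 10 mm) flares out by 10 mm on every side. Stand and two pale blocks are in any order left to right, slots within 30 degrees of y.
- tile_green: Bystander: leaf-green tile, otherwise like the blue one (10 x 80 x 120 mm, origin at the centre of its bottom edge), standing in the second pale wooden block (fixed, 70 x 140 x 60 mm high).
- bowl: Bystander: loose white bowl, 120 mm across, 55 mm high, on the table beyond the blocks. Origin: centre of its underside. (A loose terracotta mug 75 mm high also stands beyond the blocks and a lidded white jar 122 mm high far to the robot's right.)
Things that resemble listed ones, but are neither listed nor needed, are in the scene too. What is shaped like the part that bears stand_slot but red or turquoise is not meant.

How it is judged:
By the outcome, as a careful person would: the job done as asked, in the order asked, and still so for the second after the job is handed in, with the robot touching nothing.
It also fails if it takes over 38 s, if anything falls off the work surface, if the arm or the gripper's body presses on something with over 40 N, if the wrist force passes 120 N, or if a joint passes its speed limit or range.

## Working session

There is one attempt and no reset: what is moved stays moved. The work goes in short steps, Python scripts to look and compute and a tool call to move; the robot and the scene stay as the last step left them, time stands still between calls to the robot, and variables do not carry over. Pictures are saved under pics/ and viewed, at most 10 in all, crops included, and the job is handed in when it is done.

Besides the shell and the picture viewer there is one more tool, called after ">>>" as name(argument=value, ...), one argument or row to a line, values as JSON. arm_command: Moves the arm, as the interface text tells. Its arguments: {"type":"object","properties":{"plan":{"type":"array","items":{"type":"object","properties":{"delta_pos":{"type":"array","items":{"type":"number"}},"twist":{"type":"number"}}}},"fingers":{"type":"number"},"force":{"type":"number"}},"required":["plan"]}

```bash
mkdir -p pics
python3 - <<'E'
from cell import bot
import cv2,numpy as np
for n in("scene","top"):
    cv2.imwrite(f"pics/{n}0.png",bot.get_image(n)[:,:,::-1]); print(n,bot.get_calibration(n))
s=bot.get_state(); print(s)
E
```

```text
scene {'K': array([[467.7929595 ,   0.        , 254.35158647],
       [  0.        , 467.7929595 , 192.28862808],
       [  0.        ,   0.        ,   1.        ]]), 'xyz': array([ 1.11521764, -0.59858588,  0.61364288]), 'attitude': array([-123.68160438,    0.85022918,   38.34722953])}
top {'K': array([[371.28847231,   0.        , 258.77786022],
       [  0.        , 371.28847231, 190.81854826],
       [  0.        ,   0.        ,   1.        ]]), 'xyz': array([0.45881079, 0.06180044, 1.00118476]), 'attitude': array([-171.79426005,   -0.29875367,  -89.91276105])}
{'clock': 0.1, 'qpos': array([ 6.91790590e+01,  2.81619179e+01,  8.93473805e+01, -5.38493541e-04,
        6.25488179e+01, -6.04746223e+00]), 'joint_velocities': array([ 0.00347731,  0.01573431, -0.02298386,  0.03649256, -0.02248283,
        0.04783173]), 'joint_efforts': array([ 1.67214210e-03, -6.19446945e+01, -2.62024087e+01, -1.27940980e-04,
        2.89584648e-03, -8.41990158e-06]), 'eef_pos': array([0.15925716, 0.60418026, 0.2497684 ]), 'tcp_rot': array([-1.79942157e+02, -5.64772616e-03,  1.65226767e+02]), 'ft_force': array([-0.10439842,  0.14401528, -0.31573346]), 'moment': array([-0.00482928,  0.07480729, -0.00968066]), 'gripper_force': 0.0, 'grip_width': 1.0016754174593916}
```

View pics/scene0.png

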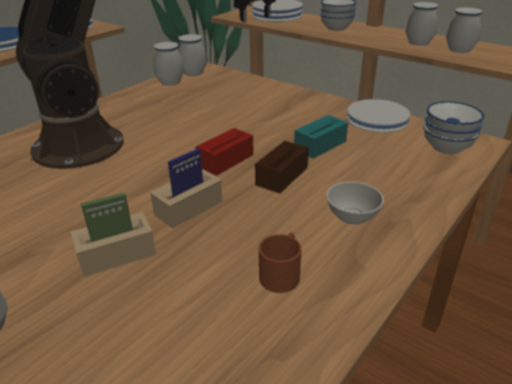

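View pics/top0.png

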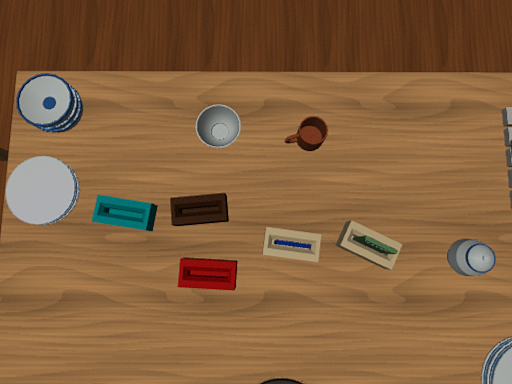

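Candidates for the tile: blue tile at scene (186,173) / top (292,244), with the green tile at scene (108,217) / top (375,244) rejected. Candidates for the stand: walnut at scene (283,165) / top (199,209), with red at top (208,273) and turquoise at top (124,212) rejected. I'll check this in one crop.

Run:
```python
import cv2,numpy as np
t=cv2.imread("pics/top0.png");s=cv2.imread("pics/scene0.png")
a=cv2.resize(t[180:280,160:330],None,fx=4.7,fy=4.7,interpolation=cv2.INTER_NEAREST)[:,:799]
cv2.imwrite("pics/crop_t.png",a)
print(t[190:230:2,200].tolist()); print(t[230:264:2,292].tolist())
```

```text
[[69, 113, 154], [66, 108, 149], [59, 96, 135], [14, 24, 45], [11, 26, 50], [20, 31, 54], [12, 20, 39], [6, 14, 32], [1, 8, 19], [14, 25, 48], [20, 33, 56], [7, 14, 32], [0, 14, 26], [21, 34, 57], [19, 31, 53], [16, 31, 53], [12, 18, 32], [58, 95, 130], [69, 113, 157], [69, 112, 153]]
[[95, 131, 155], [122, 158, 176], [119, 155, 173], [120, 158, 175], [90, 123, 138], [93, 130, 148], [103, 46, 36], [111, 34, 8], [103, 105, 111], [84, 116, 132], [78, 104, 119], [118, 155, 174], [118, 156, 174], [119, 156, 173], [105, 145, 170], [60, 107, 147], [62, 100, 138]]
```

View pics/crop_t.png

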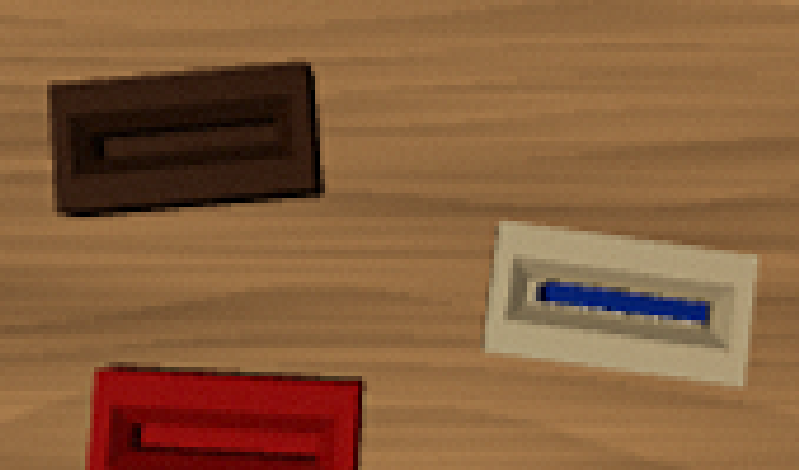

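The crop confirms the blue tile edge from about (275,242) to (311,247) in its pale block, and the empty walnut stand spanning about (171,194) to (228,226). Now measuring.

```bash
cat > h.py <<'E'
import cv2,numpy as np
from scipy.spatial.transform import Rotation as R
from cell import bot
def ray(n,px,z):
    c=bot.get_calibration(n);px=np.atleast_2d(px)
    d=np.c_[px,np.ones(len(px))]@np.linalg.inv(c['K']).T@R.from_euler('xyz',c['attitude'],degrees=True).as_matrix().T
    return c['xyz']+d*((z-c['xyz'][2])/d[:,2])[:,None]
def big(m,seed=None):
    n,l,st,ce=cv2.connectedComponentsWithStats(m.astype(np.uint8),connectivity=4)
    return l==1+np.argmax(st[1:,4])
def rect(n,m,z):
    ys,xs=np.nonzero(m);p=ray(n,np.c_[xs,ys],z)[:,:2]
    (c,s,a)=cv2.minAreaRect((p*1000).astype(np.float32))
    box=cv2.boxPoints((c,s,a));e=[box[1]-box[0],box[2]-box[1]];e=max(e,key=np.linalg.norm)
    ang=np.degrees(np.arctan2(e[1],e[0]))%180
    return np.round(c,1),np.round(s,1),round(ang,1)
E
python3 - <<'E'
from h import *
t=bot.get_image("top").astype(int);s=bot.get_image("scene").astype(int)
def roi(m,x0,x1,y0,y1):
    k=np.zeros_like(m);k[y0:y1,x0:x1]=1;return m&k
r,g,b=t[...,0],t[...,1],t[...,2]
blue=big(roi(b>r+25,260,325,225,265));print("blue top",rect("top",blue,.135),blue.sum())
sil=roi(r<80,160,240,185,235);print("stand sil",rect("top",big(sil),.06))
print("stand face",[(th,*rect("top",big(roi((r<80)&(r>th),160,240,185,235)),.06)) for th in(38,44)])
pale=big(roi((b>88),255,330,222,268)|blue);print("pale",rect("top",pale,.06))
fl=roi((r>44)&(r<62),184,214,200,218)  # slot floor
print("floor",rect("top",big(fl),.015))
r,g,b=s[...,0],s[...,1],s[...,2]
bl=big(roi(b>r+20,160,210,145,200));ys,xs=np.nonzero(bl)
for f in(np.argmin(xs),np.argmax(xs),np.argmin(ys),np.argmax(ys)):print("scene blue",xs[f],ys[f],ray("scene",[[xs[f],ys[f]]],.135)[0])
ds=big(roi((r<75),250,315,135,195));h=cv2.convexHull(np.argwhere(ds)[:,::-1].astype(np.int32));a=cv2.approxPolyDP(h,3,True)[:,0]
print(np.c_[a,np.round(ray("scene",a,.06)*1000)])
E
```

```text
blue top (array([460.3, -20.7]), array([81.8,  9.9]), np.float32(82.4)) 150
stand sil (array([546.9, 209.1]), array([ 72.9, 143.7]), np.float32(95.4))
stand face [(38, array([548.8, 211.8]), array([ 68.2, 138.8]), np.float32(95.6)), (44, array([549.2, 212. ]), array([ 67.8, 138.4]), np.float32(95.3))]
pale (array([459.9, -25.3]), array([140.6,  70.7]), np.float32(82.4))
floor (array([550.3, 217.2]), array([ 9.4, 77.7]), np.float32(95.3))
scene blue 169 162 [ 0.45439466 -0.05742288  0.135     ]
scene blue 198 149 [0.46311547 0.01890148 0.135     ]
scene blue 196 149 [0.45965487 0.01631499 0.135     ]
scene blue 170 164 [ 0.46208794 -0.06183587  0.135     ]
[[314. 135. 550. 353.  60.]
 [314. 157. 613. 254.  60.]
 [280. 192. 636.  82.  60.]
 [255. 183. 572.  78.  60.]
 [257. 162. 518. 153.  60.]
 [295. 135. 511. 323.  60.]]
```

>>> arm_command(
  plan=[
    {"delta_pos": [0, 0, 0], "twist": 0.1445},
    {"delta_pos": [0, 0, 0], "twist": 0.1445},
    {"delta_pos": [0, 0, 0], "twist": 0.1445},
    {"delta_pos": [0, 0, 0], "twist": 0.1445},
    {"delta_pos": [0, 0, 0], "twist": 0.1445},
    {"delta_pos": [0, 0, 0], "twist": 0.1445},
    {"delta_pos": [0, 0, 0], "twist": 0.1445},
    {"delta_pos": [0, 0, 0], "twist": 0.1445},
    {"delta_pos": [0, 0, 0], "twist": 0.1445},
    {"delta_pos": [0, 0, 0], "twist": 0.1445},
  ],
  fingers=1,
)

```text
clock: 1.2
eef_pos: [0.1593, 0.6043, 0.2502]
tcp_rot: [-180.0, 0.0, 82.1]
ft_force: [0.9, 0.1, 0.6]
grip_width: 0.997
gripper_force: 0.0
```

>>> arm_command(
  plan=[
    {"delta_pos": [-2.6, 2.8, 0], "twist": 0},
    {"delta_pos": [-2.6, 2.8, 0], "twist": 0},
    {"delta_pos": [-2.6, 2.8, 0], "twist": 0},
    {"delta_pos": [-2.6, 2.8, 0], "twist": 0},
    {"delta_pos": [-2.6, 2.8, 0], "twist": 0},
    {"delta_pos": [-2.6, 2.8, 0], "twist": 0},
    {"delta_pos": [-2.6, 2.8, 0], "twist": 0},
    {"delta_pos": [-2.6, 2.8, 0], "twist": 0},
    {"delta_pos": [-2.6, 2.8, 0], "twist": 0},
    {"delta_pos": [-2.6, 2.8, 0], "twist": 0},
    {"delta_pos": [-2.6, 2.8, 0], "twist": 0},
    {"delta_pos": [-2.6, 2.8, 0], "twist": 0},
  ],
)

```text
clock: 2.4
eef_pos: [0.4522, 0.2495, 0.2503]
tcp_rot: [180.0, -0.0, 82.4]
ft_force: [0.1, 0.8, 0.8]
grip_width: 1.002
gripper_force: 0.0
```

>>> arm_command(
  plan=[
    {"delta_pos": [-3.8, 0.62, 0], "twist": 0},
    {"delta_pos": [-3.8, 0.62, 0], "twist": 0},
    {"delta_pos": [-3.8, 0.62, 0], "twist": 0},
    {"delta_pos": [-3.8, 0.62, 0], "twist": 0},
    {"delta_pos": [-3.8, 0.62, 0], "twist": 0},
    {"delta_pos": [-3.8, 0.62, 0], "twist": 0},
    {"delta_pos": [-3.9, 0.64, 0], "twist": 0},
    {"delta_pos": [0, 0, 0], "twist": 0},
    {"delta_pos": [0, 0, 0], "twist": 0},
  ],
)

```text
clock: 3.3
eef_pos: [0.4593, -0.0201, 0.2502]
tcp_rot: [-180.0, -0.0, 82.3]
ft_force: [0.1, 0.1, -0.4]
grip_width: 0.996
gripper_force: 0.0
```

Run:
```python
from h import *
for n in("scene",):cv2.imwrite("pics/s1.png",bot.get_image(n)[:,:,::-1])
s=bot.get_state();print(s['eef_pos'],s['tcp_rot'],s['ft_force'])
```

```text
[ 0.45928235 -0.01933927  0.25021907] [-1.79982697e+02 -1.58760393e-02  8.23967088e+01] [ 0.02062023 -0.41851702  0.58318307]
```

View pics/s1.png

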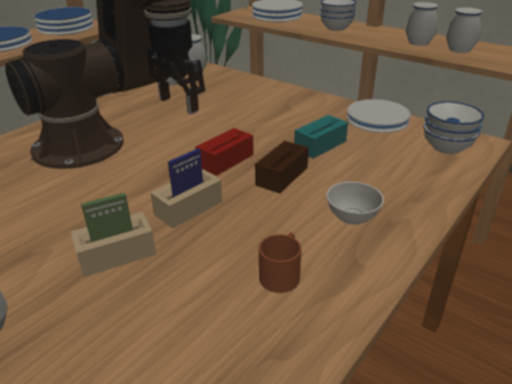

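The gripper hangs over the blue tile (fingertips around (165,100) and (193,107), tile top around (185,155)), and nothing has been disturbed. Descending to grasp.

>>> arm_command(
  plan=[
    {"delta_pos": [-0.1, 0.1, 3], "twist": 0},
    {"delta_pos": [0, 0, 3], "twist": 0},
    {"delta_pos": [0, 0, 3], "twist": 0},
    {"delta_pos": [0, 0, 2.5], "twist": 0},
    {"delta_pos": [0, 0, 1.5], "twist": 0},
    {"delta_pos": [0, 0, 1.0], "twist": 0},
    {"delta_pos": [0, 0, 0.5], "twist": 0},
    {"delta_pos": [0, 0, 0], "twist": 0},
    {"delta_pos": [0, 0, 0], "twist": 0},
  ],
)

```text
clock: 4.25
eef_pos: [0.4606, -0.0205, 0.1058]
tcp_rot: [179.9, -0.0, 82.5]
ft_force: [0.7, 0.2, -0.5]
grip_width: 1.001
gripper_force: 0.0
```

>>> arm_command(
  plan=[
    {"delta_pos": [0, 0, 0], "twist": 0},
    {"delta_pos": [0, 0, 0], "twist": 0},
    {"delta_pos": [0, 0, 0], "twist": 0},
    {"delta_pos": [0, 0, 0], "twist": 0},
    {"delta_pos": [0, 0, 0], "twist": 0},
    {"delta_pos": [0, 0, 0], "twist": 0},
    {"delta_pos": [0, 0, 0], "twist": 0},
    {"delta_pos": [0, 0, 0], "twist": 0},
    {"delta_pos": [0, 0, 0], "twist": 0},
    {"delta_pos": [0, 0, 0], "twist": 0},
  ],
  fingers=-1,
  force=40,
)

```text
clock: 5.25
eef_pos: [0.4603, -0.0207, 0.1054]
tcp_rot: [180.0, -0.0, 82.4]
ft_force: [-1.3, -0.3, 4.5]
grip_width: 0.115
gripper_force: 40.2
```

>>> arm_command(
  plan=[
    {"delta_pos": [0, 0, -0.7], "twist": 0},
    {"delta_pos": [0, 0, -1.0], "twist": 0},
    {"delta_pos": [0, 0, -1.5], "twist": 0},
    {"delta_pos": [0, 0, -1.8], "twist": 0},
    {"delta_pos": [0, 0, -2], "twist": 0},
    {"delta_pos": [0, 0, -2], "twist": 0},
    {"delta_pos": [0, 0, -1.5], "twist": 0},
    {"delta_pos": [0, 0, -1], "twist": 0},
    {"delta_pos": [0, 0, -0.5], "twist": 0},
    {"delta_pos": [0, 0, 0], "twist": 0},
    {"delta_pos": [0, 0, 0], "twist": 0},
  ],
)

```text
clock: 6.35
eef_pos: [0.46, -0.0206, 0.2248]
tcp_rot: [-180.0, -0.0, 82.4]
ft_force: [0.0, 0.3, -2.3]
grip_width: 0.115
gripper_force: 39.2
```

Run:
```python
from h import *
im=bot.get_image("scene");cv2.imwrite("pics/s2.png",cv2.resize(im[20:220,120:320,::-1],None,fx=3,fy=3,interpolation=cv2.INTER_CUBIC))
s=bot.get_state();print(s['eef_pos'],s['tcp_rot'],s['ft_force'],s['moment'],s['gripper_force'])
```

```text
[ 0.46004039 -0.02064732  0.22469134] [-1.79936139e+02 -1.00727091e-02  8.24331267e+01] [ 0.76393982 -0.65383715 -4.16293598] [ 0.00663653 -0.02904065 -0.05229742] 39.15444195270538
```

View pics/s2.png

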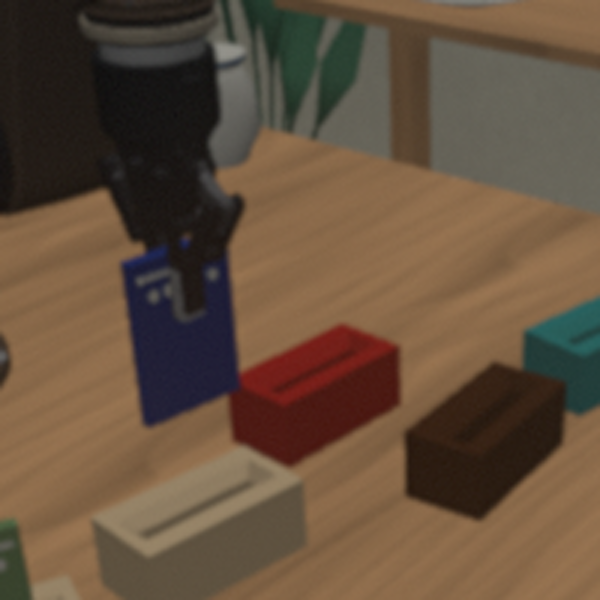

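The blue tile is held upright: in the 3x crop its bottom edge runs from (150,425) to (240,390), above the now-empty pale block. Next, turn it and carry it over the walnut stand.

>>> arm_command(
  plan=[
    {"delta_pos": [0, 0, 0], "twist": -0.057},
    {"delta_pos": [0, 0, 0], "twist": -0.057},
    {"delta_pos": [0, 0, 0], "twist": -0.057},
    {"delta_pos": [0, 0, 0], "twist": -0.056},
  ],
)

```text
clock: 6.8
eef_pos: [0.4601, -0.0206, 0.2246]
tcp_rot: [-179.9, -0.0, 95.6]
ft_force: [-0.2, 0.3, -2.6]
grip_width: 0.111
gripper_force: 39.1
```

>>> arm_command(
  plan=[
    {"delta_pos": [1.4, 0.7, 0], "twist": 0},
    {"delta_pos": [2.8, 1.4, 0], "twist": 0},
    {"delta_pos": [3, 1.5, 0], "twist": 0},
    {"delta_pos": [3, 1.5, 0], "twist": 0},
    {"delta_pos": [3, 1.5, 0], "twist": 0},
    {"delta_pos": [3, 1.5, 0], "twist": 0},
    {"delta_pos": [2.8, 1.4, 0], "twist": 0},
    {"delta_pos": [2.2, 1.1, 0], "twist": 0},
    {"delta_pos": [1.1, 0.46, 0], "twist": 0},
    {"delta_pos": [0, 0, 0], "twist": 0},
    {"delta_pos": [0, 0, 0], "twist": 0},
  ],
)

```text
clock: 7.9
eef_pos: [0.5488, 0.2112, 0.2248]
tcp_rot: [-179.9, 0.0, 95.5]
ft_force: [0.2, -0.5, -3.0]
grip_width: 0.113
gripper_force: 39.2
```

Run:
```python
from h import *
s=bot.get_state();print(s['eef_pos'],s['tcp_rot'])
im=bot.get_image("scene").astype(int)
b=big((im[...,2]>im[...,0]+20)&(np.indices(im.shape[:2])[1]>180)&(np.indices(im.shape[:2])[1]<330)&(np.indices(im.shape[:2])[0]<200)&(im[...,1]<70))
print(cv2.approxPolyDP(cv2.convexHull(np.argwhere(b)[:,::-1].astype(np.int32)),3,True)[:,0].tolist(),b.sum())
c=bot.get_calibration("scene");Rm=R.from_euler('xyz',c['attitude'],degrees=True).as_matrix()
def proj(P):
    q=(np.array(P)-c['xyz'])@Rm;q=q@c['K'].T;return np.round(q[:,:2]/q[:,2:],1)
a=np.radians(95.4);u=np.array([np.cos(a),np.sin(a),0]);v=np.array([np.sin(a),-np.cos(a),0])
C=np.array([.5491,.212,0])
S=proj([C+i*.07*u+j*.035*v+[0,0,.06] for i,j in((-1,-1),(-1,1),(1,1),(1,-1))]);print("stand top pred",S.tolist())
T=s['eef_pos'];T2=proj([T+i*.04*u+j*.005*v+[0,0,dz] for dz in(-.0904,.0296) for i,j in((-1,1),(1,1))]);print("tile pred",T2.tolist())
o=cv2.resize(im[40:200,190:350].astype(np.uint8)[:,:,::-1],None,fx=3.7,fy=3.7,interpolation=cv2.INTER_CUBIC).copy()
for P,col in((S,(0,255,255)),(T2,(0,255,0))):
    for p in P: cv2.circle(o,tuple(int(x) for x in (p+.5-[190,40])*3.7),2,col,-1)
cv2.imwrite("pics/s3.png",o)
```

```text
[0.5487995  0.21119912 0.22476305] [-1.79930636e+02  1.92977076e-02  9.54512991e+01]
[[329, 148], [310, 155], [296, 141], [296, 131], [329, 132]] 484
stand top pred [[254.2, 164.7], [280.1, 172.9], [308.6, 147.8], [284.1, 141.0]]
tile pred [[275.5, 135.3], [292.7, 122.2], [276.1, 84.3], [294.4, 73.1]]
```

View pics/s3.png

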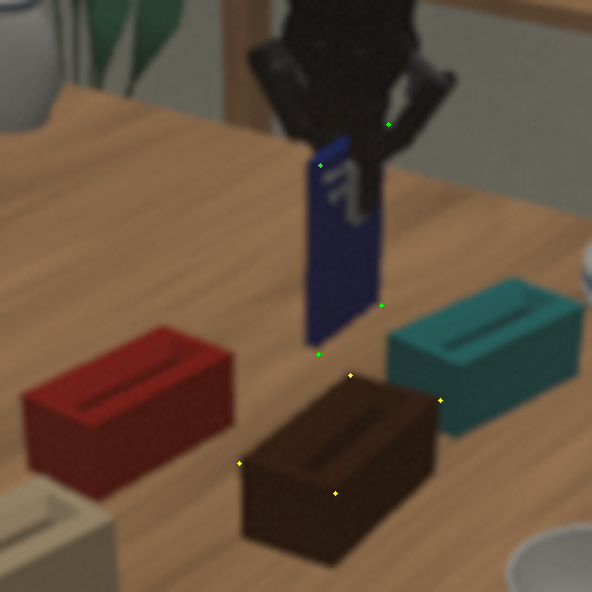

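The walnut stand matches its predicted corners to about 1 px. The tile hangs over it with its bottom edge from (317,347) to (379,303) in the crop, close to prediction. I'll lower it into the mouth and watch the forces.

>>> arm_command(
  plan=[
    {"delta_pos": [0.08, 0.03, 1], "twist": 0},
    {"delta_pos": [0, 0, 2], "twist": 0},
    {"delta_pos": [0, 0, 1.8], "twist": 0},
    {"delta_pos": [0, 0, 1], "twist": 0},
    {"delta_pos": [0, 0, 0.7], "twist": 0},
    {"delta_pos": [0, 0, 0.5], "twist": 0},
    {"delta_pos": [0, 0, 0.5], "twist": 0},
    {"delta_pos": [0, 0, 0.4], "twist": 0},
    {"delta_pos": [0, 0, 0.3], "twist": 0},
    {"delta_pos": [0, 0, 0], "twist": 0},
  ],
)

```text
clock: 8.95
eef_pos: [0.5494, 0.2126, 0.1431]
tcp_rot: [-180.0, -0.0, 95.4]
ft_force: [0.1, -0.3, -2.0]
grip_width: 0.113
gripper_force: 39.1
```

>>> arm_command(
  plan=[
    {"delta_pos": [0, 0, 0.3], "twist": 0},
    {"delta_pos": [0, 0, 0.3], "twist": 0},
    {"delta_pos": [0, 0, 0.3], "twist": 0},
    {"delta_pos": [0, 0, 0], "twist": 0},
  ],
)

```text
clock: 9.35
eef_pos: [0.5493, 0.2126, 0.1339]
tcp_rot: [-180.0, 0.0, 95.4]
ft_force: [0.1, 0.3, -3.0]
grip_width: 0.114
gripper_force: 39.2
```

>>> arm_command(
  plan=[
    {"delta_pos": [0, 0, 0.4], "twist": 0},
    {"delta_pos": [0, 0, 0.4], "twist": 0},
    {"delta_pos": [0, 0, 0.4], "twist": 0},
    {"delta_pos": [0, 0, 0.4], "twist": 0},
    {"delta_pos": [0, 0, 0.4], "twist": 0},
    {"delta_pos": [0, 0, 0.3], "twist": 0},
    {"delta_pos": [0, 0, 0.2], "twist": 0},
    {"delta_pos": [0, 0, 0], "twist": 0},
  ],
)

```text
clock: 10.15
eef_pos: [0.5494, 0.2126, 0.109]
tcp_rot: [-180.0, -0.0, 95.4]
ft_force: [0.2, 0.1, -1.9]
grip_width: 0.113
gripper_force: 39.2
```

>>> arm_command(
  plan=[
    {"delta_pos": [0, 0, 0.1], "twist": 0},
    {"delta_pos": [0, 0, 0.1], "twist": 0},
    {"delta_pos": [0, 0, 0.1], "twist": 0},
    {"delta_pos": [0, 0, 0], "twist": 0},
    {"delta_pos": [0, 0, 0], "twist": 0},
  ],
)

```text
clock: 10.65
eef_pos: [0.5495, 0.2126, 0.1063]
tcp_rot: [180.0, -0.0, 95.4]
ft_force: [0.3, -0.1, -3.0]
grip_width: 0.11
gripper_force: 39.2
```

>>> arm_command(
  plan=[
    {"delta_pos": [0, 0, 0.05], "twist": 0},
    {"delta_pos": [0, 0, 0.05], "twist": 0},
    {"delta_pos": [0, 0, 0], "twist": 0},
    {"delta_pos": [0, 0, 0], "twist": 0},
  ],
)

```text
clock: 11.05
eef_pos: [0.5495, 0.2127, 0.1055]
tcp_rot: [180.0, -0.0, 95.4]
ft_force: [1.1, 0.2, 0.3]
grip_width: 0.112
gripper_force: 39.5
```

>>> arm_command(
  plan=[
    {"delta_pos": [0, 0, 0.05], "twist": 0},
    {"delta_pos": [0, 0, 0], "twist": 0},
    {"delta_pos": [0, 0, 0], "twist": 0},
  ],
)

```text
clock: 11.35
eef_pos: [0.5496, 0.2127, 0.1054]
tcp_rot: [180.0, -0.0, 95.4]
ft_force: [-1.3, -1.1, 5.4]
grip_width: 0.115
gripper_force: 40.5
```

The tile touched the slot floor at TCP z = 0.1054, the same height as in the source block, and the force changed to upward. Releasing and retreating.

>>> arm_command(
  plan=[
    {"delta_pos": [0, 0, 0], "twist": 0},
    {"delta_pos": [0, 0, 0], "twist": 0},
    {"delta_pos": [0, 0, 0], "twist": 0},
    {"delta_pos": [0, 0, 0], "twist": 0},
    {"delta_pos": [0, 0, 0], "twist": 0},
    {"delta_pos": [0, 0, 0], "twist": 0},
    {"delta_pos": [0, 0, 0], "twist": 0},
  ],
  fingers=0.3,
)

```text
clock: 12.05
eef_pos: [0.5494, 0.2126, 0.1048]
tcp_rot: [180.0, -0.0, 95.4]
ft_force: [0.4, -0.2, -0.6]
grip_width: 0.655
gripper_force: 0.0
```

>>> arm_command(
  plan=[
    {"delta_pos": [0, 0, -0.5], "twist": 0},
    {"delta_pos": [0, 0, -1], "twist": 0},
    {"delta_pos": [0, 0, -2], "twist": 0},
    {"delta_pos": [0, 0, -2.5], "twist": 0},
    {"delta_pos": [0, 0, -3], "twist": 0},
    {"delta_pos": [0, 0, -3], "twist": 0},
    {"delta_pos": [0, 0, -2], "twist": 0},
    {"delta_pos": [0, 0, -1], "twist": 0},
    {"delta_pos": [0, 0, 0], "twist": 0},
  ],
)

```text
clock: 12.95
eef_pos: [0.5497, 0.2127, 0.2563]
tcp_rot: [179.9, -0.0, 95.4]
ft_force: [-0.2, 0.6, -0.5]
grip_width: 0.648
gripper_force: 0.0
```

Run:
```python
from h import *
im=bot.get_image("scene");cv2.imwrite("pics/s4.png",im[:,:,::-1])
s=bot.get_state();print(s['clock'],s['eef_pos'],s['ft_force'],s['grip_width'])
```

```text
13.0 [0.54931481 0.21257889 0.25497237] [-0.63767654 -0.51896888 -0.6079187 ] 0.6499421315141333
```

View pics/s4.png

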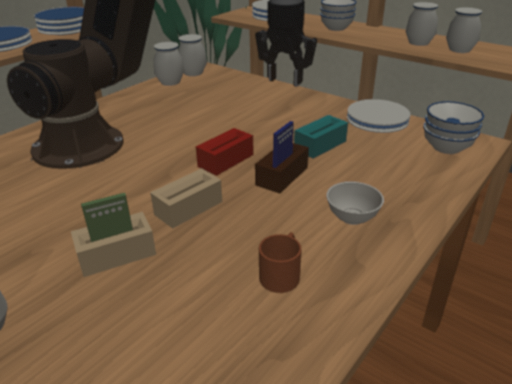

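The blue tile now stands upright in the walnut stand at (284,145). The green tile at (108,217) and the bowl at (355,202) are unmoved, and the gripper is clear.

```bash
python3 -c "
from cell import bot
print(bot.close_job())"
```

```text
the job is handed in; nothing more can be done
None
```

The blue tile stands upright at the bottom of the walnut stand's slot, released only after it touched the floor; the green tile and bowl look unmoved in the last picture, and I handed the job in at about 13 s.

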